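# Close the drawer and tip the soap carton onto its panel

### The job

Push the open drawer of the little wooden box fully shut so that it is out of the way, then tip the standing soap carton over where it stands with a gentle push high on its broad side, so that it comes to rest lying flat on its broad side wholly inside the pale panel with the yellow border. Only push: do not pinch or lift the carton, and do not slide it along upright. Leave the green olive dish and everything else on the sill where it is.

Things in the scene. Friction and masses are not known exactly. Their poses are not given: they have to be found in the camera images.
- carton: Soap carton, blue with white and orange bands, 64 (its x) x 36 (its y) x 110 (its z) mm, about 0.12 kg, loose, standing on its 64 x 36 end on the grey mat. Origin: centre of that end; z along its length; y normal to the broad sides. It stands at an end of the panel: tipped about the foot of the broad side towards the panel it falls onto it; the dish is on the other side.
- carton_top (a point): Centre of the carton's upper end face, 110 mm from its origin along its z.
- panel: The marked zone: flat pale rectangle with a yellow border on the grey mat (flush, no step), 104 (its x) x 160 (its y) mm over the outside of the border. Origin: its centre, at the mat's top surface, 3 mm above the sill. Its long axis y runs along the mat; it lies to the left or to the right of the carton.
- mat: Fixed grey silicone mat, 114 (its x) x 330 (its y) x 3 mm, under the carton, dish and panel. Origin: centre of its underside, on the sill; z up.
- box: Wooden box fixed to the sill just beyond the panel's far (+x) long side, 130 (its x, depth) x 100 (its y) x 66 mm high. Origin: centre of its underside; its open front faces its -x and is 65 mm from the origin, 60 mm from the panel's centre.
- drawer (a joint): Opening of the box's drawer in m: 0 fully shut (front flush with the box), up to 0.095; it slides out along the box's -x, over the panel, and stays where it is left. About 1.5 N moves it; a hard stop ends it at 0.
- drawer_face (a point): Centre of the outer face of the drawer's flat wooden front (86 mm wide, 52 mm high, from 7 to 59 mm above the sill), 35 mm above the sill. Same axes as the box.
- dish: Green glass olive dish, round, 72 mm across, 30 mm high, loose, standing on the mat on the side of the carton away from the panel, its centre about 80 mm from the carton's. Origin: centre of its underside.
- shaker_cap: Steel cocktail shaker cap, 44 mm across, 47 mm high, loose bystander. Origin: centre of its underside.
- comb: Black plastic comb lying flat, 150 (its x) x 31 x 5 mm, loose bystander. Origin: underside, mid-length.
- soap_holder: White plastic soap holder with a steel spring clip, 75 x 115 (its y) mm, 52 mm high at the clip, loose bystander. Origin: centre of its underside.
- tumbler: Blue ceramic tumbler, 68 mm across, 95 mm high, loose bystander. Origin: centre of its underside.
- lotion: Amber lotion bottle with a white cap, 54 mm across, 150 mm high, loose bystander. Origin: centre of its underside.
Things that resemble listed ones, but are neither listed nor needed, are in the scene too. What is meant by the carton is not purple, and is the smaller of those in its own colour.

How it is judged:
By the outcome, as a careful person would: the job done as asked, in the order asked, and still so for the second after the job is handed in, with the robot touching nothing.
It also fails if it takes over 43 s, if anything falls off the work surface, if the arm or the gripper's body presses on something with over 40 N, if the wrist force passes 120 N, or if a joint passes its speed limit or range.

### The arm

A 6-joint arm with a two-finger parallel gripper is mounted at the origin on the work surface. World frame = base frame: x ahead of the robot, y to its left, z up, the work surface at z = 0. Lengths are in m, angles in rad, forces in N, time in s.
With the tool pointing down it reaches from about 0.375 to 0.975 m from the base axis. Payload 3.8 kg.
Tool frame: the origin (TCP) lies midway between the tips of the shut fingers; the grasp point (between the pads) lies 19 mm behind it (r.grip_depth is the distance from the TCP to the grasp point, in m); z points along the fingers, y is the line along which they close (so a half turn about z gives the same grasp; the last joint's range is limited). The gripper opens to 85 mm and grips with 20 to 120 N. Pads are 22 mm wide; open, the fingers measure 114 mm over their backs; the gripper's body (76 mm by 85 mm) begins 54 mm behind the grasp point. The pads swing forward as they close: fully open they stand 13 mm farther back than shut.
Start: joints at [-1.208, 0.264, 1.604, -0, 1.274, -0.037], TCP at [0.263, -0.622, 0.231] pointing down, gripper open.
Joint ranges: [-2.63, 2.63], [-0.94, 2.18], [0.31, 2.57], [-1.31, 4.45], [0, 2.66], [-2.55, 2.55]. Speed limits (rad/s): [2.57, 2.57, 3.14, 3.14, 3.14, 3.14].

### API

Orientations are given as a unit quaternion [x, y, z, w].
In Python, from cell import r gives the robot as it stands.
- The arm moves only by the shell command python3 -m jog 'ROWS' [OPENING]. ROWS is JSON, one flat list of numbers, 4 for each row, row after row: the shift along the tool's x, y, z scaled (see below), then the turn about the tool's z scaled (see below). A call has 1 to 12 rows; each row shifts and turns the commanded pose from where the row before left it, along the tool's axes as they then stand; what a row does not reach is not made up. The controller multiplies each number of a shift by 10 cm and each number of a turn by pi rad. A row lasts 1/12 s, in which the tool goes at most 41.7 mm and 7.16 degrees, less where a joint would pass 70% of its speed; a pose out of reach is approached as far as the arm can. A call with a number of a shift or a turn outside -1 to 1 is refused whole. A call with a gripper value outside its range is refused whole. OPENING is the closure, from -1 (fully open) to 1 (shut), set as the call begins (- or left out, the last holds). The fingers move at their own pace and stop on an object; the grip force is fixed at half the most. Time passes only in rows, so rows that do not move let the fingers close. It gives the time, the measured TCP pose, the force, the opening and the grip force at its end, in the units of the state.
- r.get_state(): the state, without advancing time (a new reading comes with each control period).
- r.capture(name): name is "side" or "top"; returns a dict with "image" (384x512x3 uint8, red, green, blue), "camera_matrix" (3x3 intrinsics, pixels), "dist_coeffs" ([k1, k2, p1, p2, k3] as OpenCV has them; the pictures are not rectified), "world_to_cam" (4x4, takes a point from world to camera coordinates). Camera axes: x right, y down, z forward; pixel columns grow to the right and rows downward; lengths in m; the calibration is good to about 2 mm. A picture is of the moment at which its call begins. There is no depth.
- r.job_done(): hands the job in; it is judged then, once.
Trained networks look in a picture, given as the dict that the camera call returned (one of the last four; its "shot" number tells which), for a name from the list of things; names that differ only in an ending like _2 or _b are one class to them, and where a whole thing is asked for, a point or a joint stands for the part that bears it (a point fixed in the world has none). Each returns a list of dicts, best first, with "confidence" (0 to 1); they miss things now and then, are a little off and sometimes report something else, mostly with a low value. They report only what shows in the picture. A call takes as long as a camera call. They do not tell look-alikes from the thing itself.
- r.find_in(picture, target): "bbox" ([centre column, centre row, width, height] in pixels, round what is visible of it).
- r.landmark_of(picture, target): "position" ([row, column] in pixels: a listed point, or the origin of a listed thing).
The state is a dict: "t": time; "joint_positions": joint angles; "joint_velocities": joint speeds; "effort": joint torques, N m; "position": TCP position; "tool_rot": TCP orientation; "force": force on the tool from outside, world axes, zero at the start; "torque": the same for the moment, N m; "opening": finger opening in m; "finger_force": force on a finger pad.
Only numpy, scipy, OpenCV 4.12 (cv2) and the standard library are available. Lean on these libraries where they do the work, as an engineer would, in place of code of your own. Each camera call takes 0.05 s, during which the arm holds its last target. There are 200 camera calls.

## Working session

There is one attempt and no reset: what is moved stays moved. The work goes in short steps, Python scripts to look and compute and a shell command to move; the robot and the scene stay as the last step left them, time stands still between calls to the robot, and variables do not carry over. Pictures are saved under pics/ and viewed, at most 10 in all, crops included, and the job is handed in when it is done.

```bash
mkdir -p pics; python3 - <<'E'
from cell import r
import cv2
for n in("top","side"):
    p=r.capture(n); cv2.imwrite(f"pics/{n}0.png",cv2.cvtColor(p["image"],cv2.COLOR_RGB2BGR))
    for t in["carton","carton_top","panel","box","drawer_face","dish","mat"]:
        print(n,t,[(d["position"],round(d["confidence"],2)) for d in r.landmark_of(p,t)][:4])
s=r.get_state();print(s["t"],s["position"],s["tool_rot"],s["opening"])
E
```

```text
top carton [([196.2, 209.2], 0.9), ([250.3, 192.1], 0.69), ([148.2, 186.7], 0.63), ([194.6, 237.5], 0.45)]
top carton_top [([254.7, 184.7], 0.77), ([134.0, 182.8], 0.75), ([188.2, 200.2], 0.56)]
top panel [([191.8, 237.5], 0.88)]
top box [([148.8, 235.9], 0.61)]
top drawer_face [([199.5, 238.8], 0.61)]
top dish [([196.9, 174.4], 0.67)]
top mat [([196.5, 208.1], 0.89)]
side carton [([250.4, 309.1], 0.77), ([236.9, 259.8], 0.62), ([251.9, 208.8], 0.59), ([328.4, 199.0], 0.55)]
side carton_top [([218.8, 255.8], 0.98), ([225.2, 314.6], 0.74), ([225.1, 208.1], 0.7)]
side panel [([218.3, 262.1], 0.9)]
side box [([216.6, 224.2], 0.83)]
side drawer_face [([209.2, 263.1], 0.68)]
side dish [([262.3, 259.5], 0.6)]
side mat [([242.3, 262.1], 0.79)]
0.8 [ 0.26271059 -0.62178694  0.23131302] [ 9.80087472e-01  1.98566228e-01 -1.65476768e-05  3.13275991e-05] 0.08499014614748313
```

View pics/top0.png

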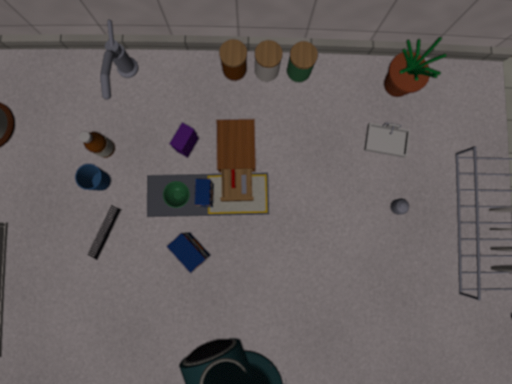

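View pics/side0.png

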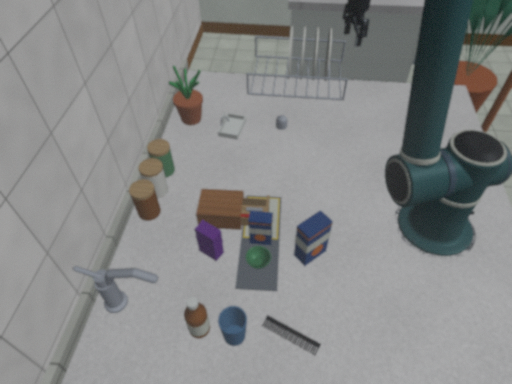

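The top view shows three possible cartons: small blue at col 204, row 192 on the mat between the dish (176,193) and the panel (238,193), a larger blue at (188,250) off the mat, and a purple one at (184,140). The small blue one on the mat fits the description. The drawer is open over the panel, with its face near (238,200). In the side view the carton is at (260,227), the larger blue one at (313,238) and the purple one at (209,240).

```bash
cat > h.py <<'E'
import numpy as np, cv2
from cell import r
def ray(p,px):
    K,D=np.array(p["camera_matrix"]),np.array(p["dist_coeffs"]);T=np.array(p["world_to_cam"])
    u=cv2.undistortPoints(np.array([[px]],float),K,D)[0,0]
    R,t=T[:3,:3],T[:3,3]; return -R.T@t, R.T@np.array([u[0],u[1],1])
def onz(p,px,z):
    o,d=ray(p,px); return o+d*(z-o[2])/d[2]
def proj(p,X):
    T=np.array(p["world_to_cam"])
    return cv2.projectPoints(np.array(X,float).reshape(-1,3),cv2.Rodrigues(T[:3,:3])[0],T[:3,3],np.array(p["camera_matrix"]),np.array(p["dist_coeffs"]))[0][:,0]
def tri(ps,pxs):
    A=np.zeros((3,3));b=np.zeros(3)
    for p,x in zip(ps,pxs):
        o,d=ray(p,x);d=d/np.linalg.norm(d);M=np.eye(3)-np.outer(d,d);A+=M;b+=M@o
    return np.linalg.solve(A,b)
E
python3 - <<'E'
from h import *
np.set_printoptions(precision=4,suppress=True)
a=r.capture("top");b=r.capture("side")
print("carton_top",tri([a,b],[(200.2,188.2),(255.8,218.8)]) , onz(a,(200.2,188.2),.113),onz(b,(255.8,218.8),.113), "base",onz(a,(209.2,196.2),.003),onz(b,(259.8,236.9),.003))
for n,z,pt,ps in[("panel",.003,(237.5,191.8),(262.1,218.3)),("mat",0,(208.1,196.5),(262.1,242.3)),("dish",0.0,(174.4,196.9),(259.5,262.3)),("box",0,(235.9,148.8),(224.2,216.6)),("face",.035,(238.8,199.5),(263.1,209.2))]:
    print(n,onz(a,pt,z),onz(b,ps,z))
# mat outline from top picture, refined
g=cv2.cvtColor(a["image"],cv2.COLOR_RGB2BGR)
c1=cv2.resize(g[110:275,140:290],None,fx=4,fy=4,interpolation=cv2.INTER_CUBIC)[:600]
c1=cv2.convertScaleAbs(cv2.resize(g[115:225,140:280],(560,440),interpolation=cv2.INTER_CUBIC),alpha=1.6)
s=cv2.cvtColor(b["image"],cv2.COLOR_RGB2BGR)
c2=cv2.convertScaleAbs(cv2.resize(s[180:300,190:290],(480,576),interpolation=cv2.INTER_CUBIC)[:576],alpha=1.6)
cv2.imwrite("pics/c1.png",c1);cv2.imwrite("pics/c2.png",c2)
E
```

```text
carton_top [0.5236 0.113  0.111 ] [0.5217 0.1127 0.113 ] [0.5251 0.1143 0.113 ] base [0.5108 0.1013 0.003 ] [0.5164 0.0975 0.003 ]
panel [0.524  0.0252 0.003 ] [0.5169 0.0281 0.003 ]
mat [0.5101 0.1045 0.    ] [0.5078 0.1138 0.    ]
dish [0.5074 0.1956 0.    ] [0.5081 0.1818 0.    ]
box [0.6424 0.0321 0.    ] [0.6347 0.0316 0.    ]
face [0.5011 0.0205 0.035 ] [0.515  0.0174 0.035 ]
```

View pics/c1.png

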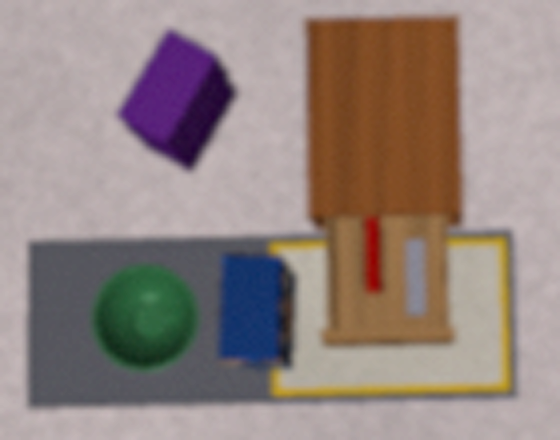

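View pics/c2.png

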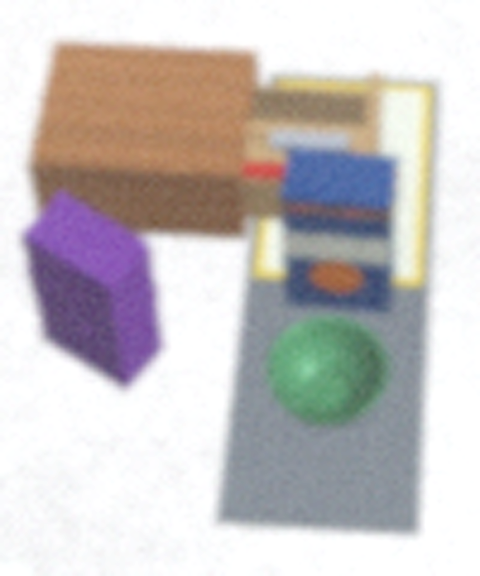

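The crops confirm the choice: a small blue carton with white and orange bands stands on the mat at the panel's left end (top crop about (250,307)). The drawer is open over the panel with its front edge at crop row ~335. Next I'll measure from the corners.

```bash
python3 - <<'E'
from h import *
np.set_printoptions(precision=4,suppress=True)
a=r.capture("top");b=r.capture("side")
A=lambda x,y:(140+(x-1.5)/4,115+(y-1.5)/4)
B=lambda x,y:(190+(x-1.9)/4.8,180+(y-1.9)/4.8)
def show(n,p,f,z,pts):
    q=np.array([onz(p,f(*c),z)[:2] for c in pts]);print(n,q.tolist() if 0 else q.ravel(),"mean",q.mean(0))
show("mat top",a,A,.003,[(30,242),(511,232),(516,394),(30,406)])
show("panel top",a,A,.003,[(270,241),(510,236),(513,393),(272,397)])
show("carton top",a,A,.113,[(223,255),(283,255),(280,360),(220,358)])
show("carton top side",b,B,.113,[(290,150),(396,158),(388,218),(282,207)])
show("carton base left side",b,B,.003,[(286,304),(390,310)])
show("box top",a,A,.066,[(307,18),(457,18),(460,221),(312,221)])
show("drawer front top edge",a,A,.059,[(324,343),(453,342)])
show("mat side",b,B,.003,[(218,521),(417,531),(437,80)])
E
```

```text
mat top [ 0.5651  0.2713  0.5778 -0.0549  0.4679 -0.0597  0.4542  0.2667] mean [0.5162 0.1059]
panel top [ 0.5686  0.1084  0.575  -0.0542  0.4685 -0.0577  0.4631  0.1042] mean [0.5188 0.0252]
carton top [0.5455 0.1251 0.5461 0.0887 0.4822 0.0888 0.4828 0.125 ] mean [0.5141 0.1069]
carton top side [0.5443 0.0886 0.4827 0.0879 0.4834 0.131  0.5437 0.1297] mean [0.5135 0.1093]
carton base left side [0.5451 0.122  0.4814 0.1197] mean [0.5133 0.1208]
box top [ 0.7067  0.0821  0.7087 -0.0151  0.5757 -0.0193  0.5739  0.0753] mean [0.6412 0.0307]
drawer front top edge [ 0.4964  0.0662  0.4985 -0.0161] mean [0.4975 0.0251]
mat side [ 0.5647  0.2697  0.4531  0.2641  0.4667 -0.0666] mean [0.4949 0.1557]
```

```bash
python3 -m jog '[0,0,0,0.029, 0,0,0,0.029, 0,0,0,0.029, 0,0,0,0.029, 0.11,-0.37,0,0, 0.11,-0.37,0,0, 0.11,-0.37,0,0, 0.11,-0.37,0,0, 0.11,-0.37,0,0, 0.11,-0.37,0,0, 0.11,-0.37,0,0, 0.11,-0.37,0,0]' 1
cat >> h.py <<'E'
def to(x,y,z):
    """shift to a world TCP target in tool axes, in units of 10 cm; yaw in deg"""
    from scipy.spatial.transform import Rotation as R
    s=r.get_state();M=R.from_quat(s["tool_rot"]).as_matrix()
    print("shift",(M.T@(np.array([x,y,z])-s["position"])/.1).round(3),"yaw",np.degrees(np.arctan2(M[1,0],M[0,0])).round(2),"pos",s["position"].round(4),"F",s["force"].round(2),"t",s["t"])
E
python3 -c "
from h import *
to(.43,.016,.23)
b=r.capture('side')
print([onz(b,p,.0) for p in [(309.1,250.4)]])"
```

```text
t: 2.0
position: [0.3403, -0.3211, 0.2314]
tool_rot: [1.0, 0.017, 0.0, 0.0]
force: [1.1, 0.6, -0.2]
opening: -0.0002
finger_force: 0.0
shift [ 1.014 -3.338  0.014] yaw 2.0 pos [ 0.3403 -0.3211  0.2314] F [ 1.13  0.65 -0.16] t 2.0
[array([0.36937166, 0.12721717, 0.        ])]
```

```bash
python3 -m jog '[0.11,-0.37,0,0, 0.11,-0.37,0,0, 0.11,-0.37,0,0, 0.11,-0.37,0,0, 0.11,-0.37,0,0, 0.11,-0.37,0,0, 0.11,-0.37,0,0, 0.11,-0.37,0,0, 0.13,-0.37,0,0, 0,0,0,0, 0,0,0,0]'
python3 -c "
from h import *
to(.445,.016,.04)
p=r.capture('side');cv2.imwrite('pics/s1.png',p['image'][100:340,150:450,::-1].repeat(2,0).repeat(2,1))"
```

```text
t: 2.97
position: [0.4297, 0.0153, 0.2315]
tool_rot: [1.0, 0.02, 0.0, 0.0]
force: [0.8, 0.4, 0.1]
opening: -0.0
finger_force: 0.0
shift [ 1.520e-01 -1.000e-03  1.915e+00] yaw 2.33 pos [0.4297 0.0153 0.2315] F [0.8  0.39 0.06] t 2.9667
```

View pics/s1.png

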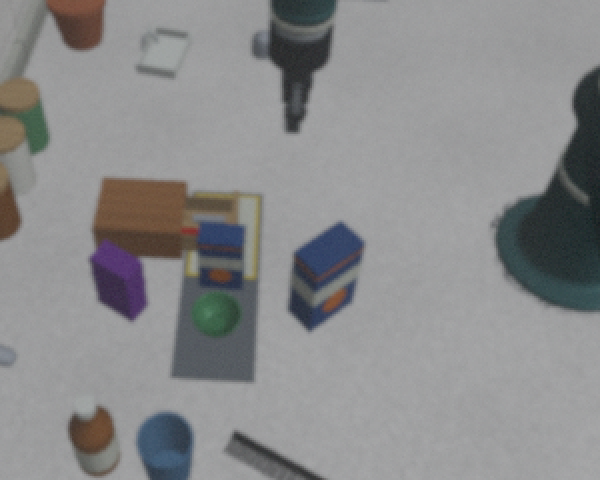

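The gripper is in free air above the near edge of the panel at crop (293,130), and nothing has been disturbed. I'll lower it in front of the drawer.

```bash
python3 -m jog '[0.05,0,0.32,0, 0.05,0,0.32,0, 0.05,0,0.32,0, 0,0,0.32,0, 0,0,0.32,0, 0,0,0.3,0, 0,0,0,0, 0,0,0,0]'
python3 -c "
from h import *
to(.565,.0205,.04)"
```

```text
t: 3.68
position: [0.4422, 0.0125, 0.0399]
tool_rot: [1.0, 0.016, -0.003, 0.0]
force: [0.4, 0.4, 0.9]
opening: -0.0002
finger_force: 0.0
shift [ 1.23  -0.039 -0.007] yaw 1.88 pos [0.4422 0.0125 0.0399] F [0.44 0.42 0.93] t 3.6833
```

```bash
python3 -m jog '[0.12,0,0,0, 0.12,0,0,0, 0.12,0,0,0, 0.12,0,0,0, 0.1,0,0,0, 0.1,0,0,0, 0.1,0,0,0, 0.1,0,0,0, 0.1,0,0,0, 0.08,0,0,0, 0.04,0,0,0, 0,0,0,0]'
python3 -m jog '[0.03,0,0,0, 0.03,0,0,0, 0,0,0,0]'
```

```text
t: 4.68
position: [0.5556, 0.018, 0.0413]
tool_rot: [1.0, 0.018, 0.001, 0.0]
force: [0.6, -0.8, -0.2]
opening: 0.0001
finger_force: 0.0
t: 4.93
position: [0.5605, 0.0181, 0.0413]
tool_rot: [1.0, 0.018, 0.0, 0.0]
force: [0.1, -0.3, 0.5]
opening: -0.0001
finger_force: 0.0
```

```bash
for i in 1 2 3; do python3 -m jog '[0.02,0,0,0, 0.02,0,0,0, 0,0,0,0]' | sed -n '2p;4p'; done; python3 -c "
from h import *
p=r.capture('top');cv2.imwrite('pics/t2.png',cv2.convertScaleAbs(cv2.resize(p['image'][100:230,140:300,::-1],(640,520)),alpha=1.6))"
```

```text
position: [0.5645, 0.0183, 0.0413]
force: [-0.7, 0.1, -0.4]
position: [0.5685, 0.0185, 0.0412]
force: [-1.5, 0.4, -0.6]
position: [0.5685, 0.0185, 0.0406]
force: [-11.3, -1.1, 8.8]
```

View pics/t2.png

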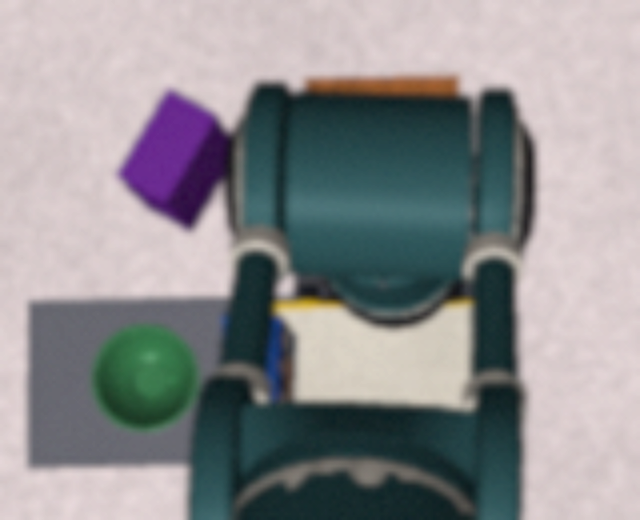

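The panel is clear of the drawer (crop (380,350)), and the −11 N reading means it is at its hard stop. The carton still stands at crop (270,350). I'll back off and rise.

```bash
python3 -m jog '[-0.1,0,0,0, -0.2,0,0,0, -0.2,0,-0.05,0, 0,0,-0.3,0, 0,0,-0.3,0, 0,0,-0.3,0, 0,0,-0.3,0, 0,0,-0.3,0, 0,0,-0.3,0, 0,0,0,0]'
python3 - <<'E'
from h import *
to(.515,.165,.22)
np.set_printoptions(precision=4,suppress=True)
p=r.capture("side")
for t in["carton_top","drawer_face","dish"]:
    print(t,[(d["position"],round(d["confidence"],2)) for d in r.landmark_of(p,t)][:3])
cv2.imwrite('pics/s3.png',cv2.convertScaleAbs(cv2.resize(p['image'][170:300,190:340,::-1],(600,520)),alpha=1.5))
E
```

```text
t: 6.57
position: [0.527, 0.0168, 0.2343]
tool_rot: [1.0, 0.018, 0.007, 0.0]
force: [1.1, -0.5, 0.6]
opening: 0.0
finger_force: 0.0
shift [-0.07  -1.486  0.142] yaw 2.02 pos [0.527  0.0168 0.2343] F [ 1.14 -0.49  0.57] t 6.5667
carton_top [([223.1, 316.5], 0.68), ([226.7, 207.2], 0.61)]
drawer_face [([211.6, 240.9], 0.55), ([334.7, 231.5], 0.52)]
dish [([259.8, 257.7], 0.9)]
```

View pics/s3.png

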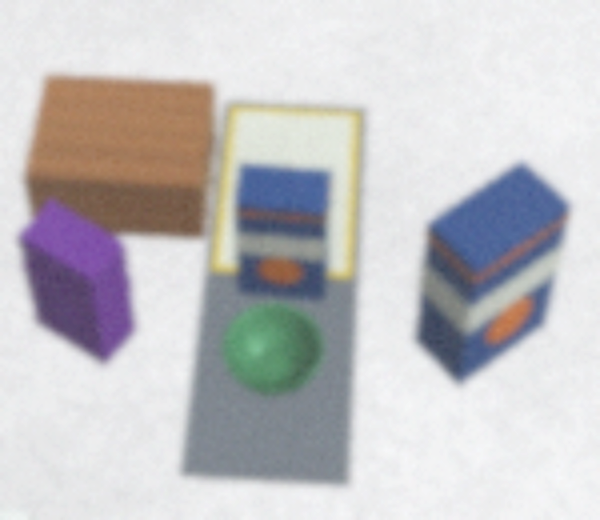

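The drawer front is flush with the box (crop (210,150)), the carton stands untouched at (282,230), and the dish is at (272,348). Now I'll go to the carton's far side, high above the dish.

```bash
python3 -m jog '[-0.02,-0.3,0,0, -0.02,-0.3,0,0, -0.02,-0.3,0,0, -0.02,-0.3,0,0, 0,-0.3,0,0, 0,0,0,0, 0,0,0.25,0, 0,0,0.25,0, 0,0,0.25,0, 0,0,0.25,0, 0,0,0.25,0, 0,0,0,0]'
python3 -c "
from h import *
to(.515,.14,.094)"
```

```text
t: 7.77
position: [0.5031, 0.1644, 0.0939]
tool_rot: [1.0, 0.018, -0.006, 0.002]
force: [-1.1, -0.3, -0.5]
opening: 0.0001
finger_force: 0.0
shift [ 0.11   0.248 -0.001] yaw 2.02 pos [0.5031 0.1644 0.0939] F [-1.06 -0.34 -0.49] t 7.7667
```

```bash
python3 -m jog '[0.05,0,0,0, 0.05,0,0,0, 0,0,0,0, 0,0.04,0,0, 0,0.04,0,0, 0,0.04,0,0, 0,0.04,0,0, 0,0.04,0,0, 0,0,0,0]'
python3 -c "
from h import *
to(.514,.14,.094)
p=r.capture('side');cv2.imwrite('pics/s4.png',cv2.convertScaleAbs(cv2.resize(p['image'][170:300,190:340,::-1],(600,520)),alpha=1.5))"
```

```text
t: 8.52
position: [0.5196, 0.1459, 0.1014]
tool_rot: [1.0, 0.017, 0.0, 0.0]
force: [-0.5, -0.3, -0.4]
opening: 0.0001
finger_force: 0.0
shift [-0.058  0.057  0.074] yaw 1.99 pos [0.5196 0.1459 0.1014] F [-0.51 -0.3  -0.39] t 8.5167
```

View pics/s4.png

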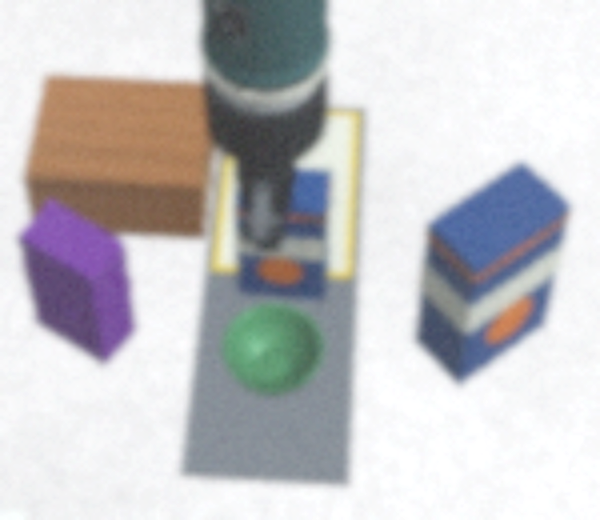

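```bash
python3 -c "
from h import *
p=r.capture('side')
c=lambda q:((q-np.array([190,170]))*4+1.5).round(0)
s=r.get_state()['position']
print('tcp',c(proj(p,s)))
print('carton model corners',c(proj(p,[[.482,.125,.113],[.546,.125,.113],[.482,.089,.113],[.546,.089,.113],[.482,.125,.003],[.546,.125,.003]])).tolist())
to(.513,.1425,.094)"
```

```text
tcp [[268. 246.]]
carton model corners [[326.0, 215.0], [232.0, 207.0], [331.0, 173.0], [239.0, 165.0], [323.0, 304.0], [236.0, 297.0]]
shift [-0.068  0.038  0.073] yaw 1.99 pos [0.5196 0.1465 0.1013] F [ 0.05 -0.05 -0.19] t 8.6167
```

The fingertip is at crop (262,245), just short of the carton and a few mm right of its centre in world terms. I'll correct that, lower a little, and begin the slow push.

```bash
python3 -m jog '[-0.04,0,0.035,0, -0.04,0,0.035,0, 0,0,0,0, 0,0.02,0,0, 0,0.02,0,0, 0,0.02,0,0, 0,0.02,0,0, 0,0.02,0,0, 0,0.02,0,0, 0,0.02,0,0, 0,0.02,0,0, 0,0,0,0]'
python3 -c "
from h import *
to(.513,.105,.094)
p=r.capture('side');cv2.imwrite('pics/s5.png',cv2.convertScaleAbs(cv2.resize(p['image'][170:300,190:340,::-1],(600,520)),alpha=1.5))"
```

```text
t: 9.62
position: [0.5123, 0.1301, 0.0943]
tool_rot: [1.0, 0.018, -0.0, 0.0]
force: [-0.5, 0.5, 0.4]
opening: 0.0003
finger_force: 0.1
shift [-0.002  0.251  0.003] yaw 2.01 pos [0.5123 0.1301 0.0943] F [-0.47  0.48  0.4 ] t 9.6167
```

View pics/s5.png

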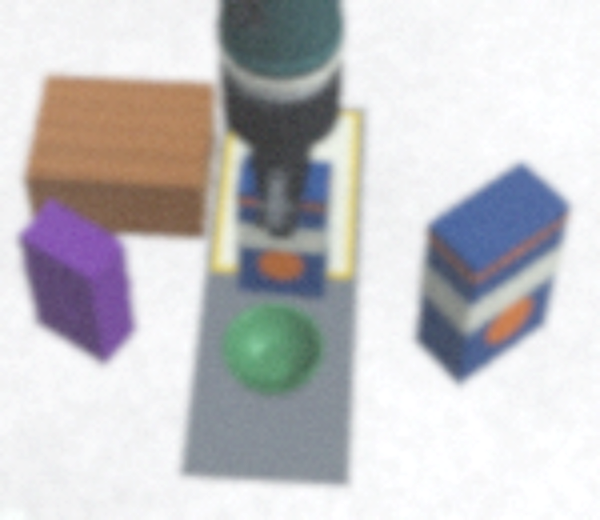

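The carton's top edge has moved away (crop row 166→160) while its foot stays at row ~293, so it is tipping, not sliding. I'll continue.

```bash
python3 -m jog '[0,0.025,0,0, 0,0.025,0,0, 0,0.025,0,0, 0,0.025,0,0, 0,0.025,0,0, 0,0.025,0,0, 0,0.025,0,0, 0,0.025,0,0, 0,0.025,0,0, 0,0.025,0,0, 0,0.02,0,0, 0,0,0,0]'
python3 -c "
from h import *
to(.513,.105,.094)
p=r.capture('side');cv2.imwrite('pics/s6.png',cv2.convertScaleAbs(cv2.resize(p['image'][170:300,190:340,::-1],(600,520)),alpha=1.5))"
```

```text
t: 10.67
position: [0.5132, 0.1032, 0.0943]
tool_rot: [1.0, 0.018, -0.0, 0.0]
force: [0.9, 0.3, 0.2]
opening: -0.0001
finger_force: 0.0
shift [-0.002 -0.019  0.003] yaw 2.01 pos [0.5132 0.1032 0.0943] F [0.94 0.35 0.16] t 10.6667
```

View pics/s6.png

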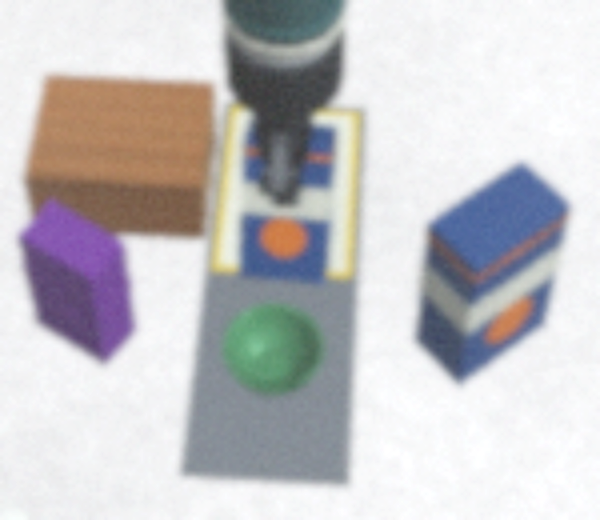

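The carton now shows its broad face along the panel (crop rows 128–280) with the foot near the panel's end, so it is down or nearly down. I've used all 10 views, so I'll retract and check numerically.

```bash
python3 -m jog '[0,0,0,0, 0,0,0,0, 0,0,0,0, 0,-0.05,-0.2,0, 0,-0.05,-0.3,0, 0,-0.05,-0.3,0, 0,-0.05,-0.3,0, 0,0,-0.3,0, 0,0,-0.3,0, 0,0,0,0]' | sed -n '1,4p'
python3 - <<'E'
from h import *
p=r.capture('side');im=p['image']
np.set_printoptions(precision=4,suppress=True)
print("find",[(np.round(d["bbox"],1),d["confidence"]) for d in r.find_in(p,"carton")][:4])
for t in["carton","carton_top","dish","drawer_face"]:print(t,[(d["position"],round(d["confidence"],2)) for d in r.landmark_of(p,t)][:4])
h=cv2.cvtColor(im,cv2.COLOR_RGB2HSV)
m=cv2.inRange(h,(100,90,20),(125,255,255));n,l,st,c=cv2.connectedComponentsWithStats(m)
for i in range(1,n):
    if st[i,4]>30:print("blue",st[i],c[i])
exp=[[.482,.089,.039],[.546,.089,.039],[.546,-.021,.039],[.482,-.021,.039],[.482,.089,.003],[.546,.089,.003]]
print("expected lying",proj(p,exp))
E
```

```text
t: 11.55
position: [0.5163, 0.1246, 0.2721]
tool_rot: [1.0, 0.018, 0.006, -0.001]
force: [0.7, 0.1, 0.9]
find [(array([312.5, 239.1,  36.7,  55. ]), 0.96), (array([263.1, 215.6,  23.9,  39.4]), 0.94), (array([209.1, 239.1,  27.8,  38.4]), 0.6)]
carton [([230.0, 260.9], 0.96), ([250.8, 210.9], 0.72), ([253.4, 310.3], 0.62)]
carton_top [([204.4, 265.2], 0.88), ([223.8, 315.0], 0.78), ([227.4, 203.4], 0.74)]
dish [([261.1, 257.8], 0.96), ([326.4, 198.1], 0.34)]
drawer_face [([227.2, 262.0], 0.23)]
blue [256 201  18   4  55] [264.5091 202.5818]
blue [253 212  20  20 228] [262.1535 223.4035]
blue [299 212  32  26 419] [314.3007 224.253 ]
blue [307 229  22  16  39] [316.9487 237.1282]
blue [304 254  10  10  50] [307.8  258.16]
blue [220 308  25  36 547] [231.6527 324.7221]
expected lying [[271.8246 228.4691]
 [250.0007 226.5885]
 [254.4261 197.8956]
 [275.0036 199.565 ]
 [271.6023 235.544 ]
 [250.2738 233.6795]]
```

```bash
python3 -m jog '[0,0,0,0, 0,0,0,0, 0,0,0,0, 0,0,0,0]' | head -1; python3 -c "
from h import *
p=r.capture('side');print([np.round(d['bbox'],1) for d in r.find_in(p,'carton')][:3]);print(r.job_done())"
```

```text
t: 12.18
[array([208.6, 239.4,  25.7,  38.8]), array([312.5, 237.4,  36.3,  53.7]), array([262.2, 214.1,  27.7,  38.1])]
the job is handed in; nothing more can be done
None
```

I pushed the drawer shut to its hard stop, tipped the carton onto its broad side inside the yellow border, and handed the job in at about 12 s. The final check of the carton's position came from side-camera detections, since my 10 picture views were used up. The dish was not disturbed.

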